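Level the disc cutter and hold its punch half drawn

TASK

The jeweller's disc cutter sits on a bench stand that was left tilted: turn the stand's black knob until its white pointer meets the white mark on the stand and the platform is level. Then take the punch by its brass head and draw it straight up along its bore, without forcing or jamming it and without pulling it out, until the whole green band shows above the block and none of the red band does, so that the copper sheet in the slot is freed. Finish while holding the punch still at that height, and leave the hammer, the tub and the dapping block where they are.

Things in the scene. Friction and masses are not known exactly. Their poses are not given: they have to be found in the camera images.
- stand: Fixed blue base plate 110 x 290 x 14 mm. Origin on the table under the bore; front is -x, y runs from the hinge (-75 mm) to the knob (+130 mm). Its hinged aluminium platform, 70 x 150 mm, carries the dark steel disc cutter, 70 x 70 mm, top at 110 mm when level: lower plate 20 mm, open slot 8 mm with a copper sheet sticking out 37 mm to the front, upper plate 30 mm.
- platform (a joint): Tilt of the platform about its hinge, which runs along the stand's x axis at y = -75 mm, height 46 mm; rad. 0 is level; positive means the knob end is raised. It is geared to the knob: tilt = 0.03 x level_knob, and otherwise stiff.
- level_knob (a joint): Turn of the black levelling knob about its upright axis, rad, positive clockwise from above; 0 is level, its white pointer then towards the stand's front (-x), at the white mark. It starts 0.8 to 2.2 rad clockwise of the mark: turn it back anticlockwise. About 0.1 N m to turn; it stays where it is left. Limits -2.9 and 2.9.
- knob_grip (a point): Grip point on the knob's axis, at stand x = 0, y = 130 mm, height 87 mm. The knob is an upright bar 44 mm long, 12 mm thick, 67 to 97 mm high, on a disc 48 mm in diameter. The point turns with the knob: its x axis runs along the bar, the white pointer is on its -x half, z is up.
- bore_mouth (a point): Centre of the bore's mouth on the cutter's upper face; z is the bore's axis, out of the bore (it tilts with the platform; vertical when level). The bore is 17.5 mm wide for the 16 mm punch, 30 mm long through the upper plate; below the slot it goes 10 mm into the lower plate, its floor 48 mm below the mouth.
- punch: Loose steel punch, about 0.2 kg, standing on the bore's floor. Origin at its tip (lower end), z up along the shaft. Shaft 16 mm in diameter to z = 60 mm, 12 mm of it showing at the start. Red band at z = 6 to 14 mm, green at 26 to 38 mm, both hidden at first: green shows whole once drawn 22 mm, red begins to show at 34 mm, the punch is out at 48 mm.
- punch_head (a point): Middle of the punch's round brass head (24 mm in diameter, 30 mm high), on its axis, at z = 75 mm of the punch; where it is gripped. The head's underside stands 12 mm above the cutter at the start.
- hammer: Loose hammer 220 mm long lying on the bench beyond the stand, roughly along it, 26 mm high, origin at its middle. Not to be disturbed.
- tub: Loose white tub, 66 mm in diameter, 55 mm high, origin under its centre. Not to be disturbed.
- dapping_block: Loose brass dapping block, a 50 mm cube with round hollows, 0.9 kg, origin under its centre. Not to be disturbed.
Not all that is in view belongs to the job. Of the things that look like the punch, the largest one is meant.

How it is judged:
On the way, in this order (a step that is already met when the one before it is completed fails the run):
1. the platform is level by the knob, with the punch still down in its bore (value of joint platform between -0.011 and 0.011 rad and value of joint level_knob between -0.37 and 0.37 rad and z of punch in the frame of bore_mouth below -0.042 m), for 0.3 s.
2. the punch is held drawn up: green band whole in sight, red band hidden (z of punch in the frame of bore_mouth between -0.0285 and -0.0115 m and angle between the z axis of punch and the z axis of bore_mouth, either way round below 0.05 rad and contact force between the fingers and punch above 2 N), for 0.3 s.
At the end, for the whole second after the job is handed in: Platform level within 0.011 rad (knob within 0.37 rad of its mark); the fingers hold the punch still (under 10 mm/s), drawn 20 to 36 mm up from its seat, within 0.05 rad of the bore axis, pressing on the cutter with under 8 N; hammer, tub and dapping block within 20 mm of their starts (all of step 2 and value of joint platform between -0.011 and 0.011 rad and value of joint level_knob between -0.37 and 0.37 rad and contact force between punch and stand below 8 N and linear speed of punch below 0.01 m/s and distance of each of hammer, tub, dapping_block from where it was at the start of the episode below 0.02 m); the arm keeps its last pose, push and grip.
It fails at once if the punch is pulled out of the bore (z of punch in the frame of bore_mouth above -0.004 m).
It fails at once if the punch is forced or jammed in its bore (over 30 N against the cutter) (contact force between punch and stand above 30 N).
It fails at once if a bystander is disturbed (moved over 30 mm) (distance of any of hammer, tub, dapping_block from where it was at the start of the episode above 0.03 m).
It also fails if it takes over 54 s, if anything falls off the work surface, if the arm or the gripper's body presses on something with over 40 N, if the wrist force passes 120 N, or if a joint passes its speed limit or range.

ROBOT

A 7-joint arm with a two-finger parallel gripper is mounted at the origin on the work surface. World frame = base frame: x ahead of the robot, y to its left, z up, the work surface at z = 0. Lengths are in m, angles in rad, forces in N, time in s.
With the tool pointing down it reaches from about 0.35 to 0.775 m from the base axis. Payload 3.1 kg.
Tool frame: the origin (TCP) lies between the finger pads; the fingertips stand 19 mm ahead of it and the grasp point (between the pads) is the TCP; z points along the fingers, y is the line along which they close (so a half turn about z gives the same grasp; the last joint's range is limited). The gripper opens to 85 mm and grips with 20 to 120 N. Pads are 22 mm wide; open, the fingers measure 114 mm over their backs; the gripper's body (76 mm by 85 mm) begins 54 mm behind the grasp point. The pads swing forward as they close: fully open they stand 13 mm farther back than shut.
Start: joints at [1.089, 0.311, 0.014, 1.512, -0.004, 1.319, -0.027], TCP at [0.234, -0.498, 0.25] pointing down, gripper open.
Joint ranges: [-2.7, 2.7], [-0.3, 1.91], [-1.27, 1.3], [0.12, 2.57], [-1.44, 4.58], [0.2, 2.03], [-3.05, 3.05]. Speed limits (rad/s): [2.79, 2.79, 3.14, 3.14, 3.14, 3.14, 3.14].

INTERFACE

Orientations are given as a unit quaternion [w, x, y, z].
In Python, from bench import * gives the robot as it stands. The module is installed in compiled form; this text tells all that it offers.
- The arm moves only by the tool servo_tool, never from a script. Its argument "plan" is a list of rows, each an object with "gripper": the finger opening in cm, from 0 to 8.54; "translation": the shift along the world's x, y, z in cm, a list of three; "twist": the turn about the world's z in degrees. In form: [{"gripper": gripper, "translation": [dx, dy, dz], "twist": twist}, ...]. A call has 1 to 8 rows; each row shifts and turns the commanded pose from where the row before left it; what a row does not reach is not made up. A row lasts 1/10 s, in which the tool goes at most 50 mm and 8.59 degrees, less where a joint would pass 70% of its speed; a pose out of reach is approached as far as the arm can. A call is refused whole if a number of a shift passes 5 or a number of a turn 8.59, either way. A call with a gripper value outside its range is refused whole. The fingers move at their own pace and stop on an object; "grip_force" is the grip in N (left out, the last holds). Time passes only in rows, so rows that do not move let the fingers close. It gives the time, the measured TCP pose, the force, the opening and the grip force at its end, in the units of the state.
- observe(): the state, without advancing time (a new reading comes with each control period).
- capture(name): name is "scene" or "top"; returns the picture (400x640x3 uint8, red, green, blue); there is no depth.
- camera_model(name): a dict with "camera_matrix" (3x3 intrinsics, pixels), "T" (4x4, takes a point from camera to world coordinates). Camera axes: x right, y down, z forward; pixel columns grow to the right and rows downward; lengths in m; the calibration is good to about 2 mm. A picture is of the moment at which its call begins. camera_model takes no time and is no camera call.
- sign_off(): hands the job in; it is judged then, once.
Trained networks look in the newest picture that a camera, given by its name, has taken for a name from the list of things; names that differ only in an ending like _2 or _b are one class to them, and where a whole thing is asked for, a point or a joint stands for the part that bears it (a point fixed in the world has none). Each returns a list of dicts, best first, with "confidence" (0 to 1); they miss things now and then, are a little off and sometimes report something else, mostly with a low value. They report only what shows in the picture. A call takes as long as a camera call. They do not tell look-alikes from the thing itself.
- recognise(label, camera): "xyz" ([x, y, z] in m, in world coordinates, good to about 4 mm: the middle of the surface that is visible of it).
- mark_of(label, camera): "xyz" ([x, y, z] in m, in world coordinates, good to about 4 mm: a listed point, or the origin of a listed thing).
The state is a dict: "clock": time; "joints": joint angles; "joint_vel": joint speeds; "effort": joint torques, N m; "ee_pos": TCP position; "ee_rot": TCP orientation; "force": force on the tool from outside, world axes, zero at the start; "torque": the same for the moment, N m; "grip_width": opening from 0.0 (shut) to 1.0 (fully open); "grip_force": force on a finger pad.
Only numpy, scipy, OpenCV 4.12 (cv2) and the standard library are available. Lean on these libraries where they do the work, as an engineer would, in place of code of your own. Each camera call takes 0.05 s, during which the arm holds its last target. There are 200 camera calls.

## Working session

There is one attempt and no reset: what is moved stays moved. The work goes in short steps, Python scripts to look and compute and a tool call to move; the robot and the scene stay as the last step left them, time stands still between calls to the robot, and variables do not carry over. Pictures are saved under pics/ and viewed, at most 10 in all, crops included, and the job is handed in when it is done.

Besides the shell and the picture viewer there is one more tool, called after "Request:" by a JSON object that holds its "fn" and its "kwargs". servo_tool: Moves the arm, as the interface text tells. Its arguments: {"type":"object","properties":{"plan":{"type":"array","items":{"type":"object","properties":{"gripper":{"type":"number"},"translation":{"type":"array","items":{"type":"number"}},"twist":{"type":"number"}}}},"grip_force":{"type":"number"}},"required":["plan"]}

```bash
mkdir -p pics; python3 - <<'E'
from bench import *
import cv2, numpy as np
for c in ["scene","top"]:
    im=capture(c); cv2.imwrite(f"pics/{c}0.png",im[:,:,::-1])
    m=camera_model(c); print(c,np.round(m["camera_matrix"],1).tolist(),np.round(m["T"],3).tolist())
    for l in ["knob_grip","bore_mouth","punch_head","stand","punch","hammer","tub","dapping_block"]:
        print(l,[(np.round(d["xyz"],3).tolist(),round(d["confidence"],2)) for d in mark_of(l,c)])
s=observe(); print(s["clock"],s["ee_pos"],s["ee_rot"],s["grip_width"])
E
```

```text
scene [[466.8, 0.0, 322.5], [0.0, 466.8, 200.1], [0.0, 0.0, 1.0]] [[-0.632, 0.541, -0.555, 1.109], [0.775, 0.422, -0.471, 0.468], [-0.021, -0.728, -0.686, 0.776], [0.0, 0.0, 0.0, 1.0]]
knob_grip [([0.539, 0.129, 0.086], 0.88), ([0.52, 0.0, 0.002], 0.26)]
bore_mouth [([0.515, -0.004, 0.111], 0.7)]
punch_head [([0.516, -0.004, 0.144], 0.7), ([0.393, 0.07, 0.058], 0.62), ([0.395, -0.004, 0.061], 0.48)]
stand [([0.519, 0.0, 0.002], 0.85)]
punch [([0.397, 0.07, 0.002], 0.52), ([0.391, -0.002, -0.001], 0.43), ([0.517, 0.004, 0.001], 0.27)]
hammer [([0.668, -0.007, -0.002], 0.6)]
tub [([0.488, -0.213, 0.003], 0.94)]
dapping_block [([0.584, 0.257, -0.003], 0.92)]
top [[413.6, 0.0, 323.5], [0.0, 413.6, 199.0], [0.0, 0.0, 1.0]] [[-0.009, -0.983, 0.181, 0.392], [-1.0, 0.008, -0.007, 0.022], [0.005, -0.181, -0.983, 1.061], [0.0, 0.0, 0.0, 1.0]]
knob_grip [([0.543, 0.127, 0.081], 0.56), ([0.583, 0.262, 0.002], 0.41)]
bore_mouth [([0.518, 0.0, 0.112], 0.57)]
punch_head [([0.391, -0.001, 0.057], 0.61), ([0.512, -0.007, 0.139], 0.43), ([0.388, 0.071, 0.056], 0.43)]
stand [([0.521, -0.003, -0.0], 0.97)]
punch [([0.513, 0.001, 0.061], 0.56), ([0.39, 0.0, -0.003], 0.52), ([0.393, 0.069, -0.001], 0.39)]
hammer [([0.669, -0.01, -0.003], 0.6)]
tub [([0.486, -0.213, -0.002], 0.95)]
dapping_block [([0.584, 0.262, 0.003], 0.83)]
0.9 [ 0.23421029 -0.49766482  0.25031957] [ 1.85801357e-05  9.75911558e-01  2.18166522e-01 -5.44027865e-06] 1.0026754000535432
```

View pics/scene0.png

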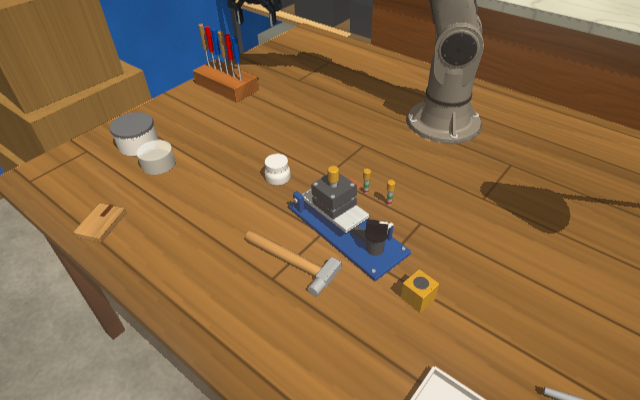

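View pics/top0.png

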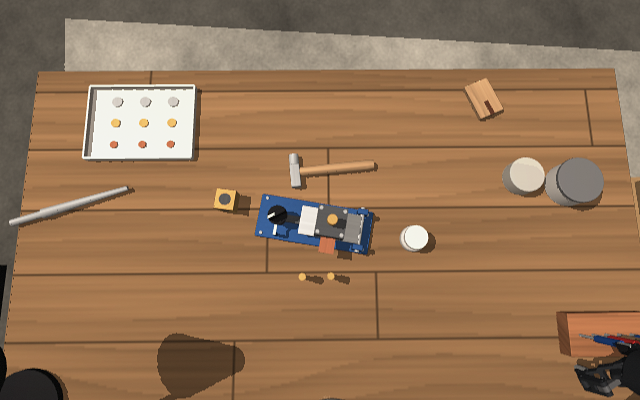

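The scene picture shows the stand with the cutter (brass head at about (333,175)), the black knob at (377,232) and two smaller banded look-alikes at (367,180) and (390,192). In the top picture the head is at (333,219), the knob at (277,215), and the look-alikes at (302,277) and (331,276).

Candidates for the punch, as scene/top pixels:
- (333,175)/(333,219): large, in the cutter. I choose this one.
- (367,180)/(331,276): small, standing on the bench.
- (390,192)/(302,277): small, standing on the bench.

I'll check the choice and the knob angle in one crop.

```bash
python3 - <<'E'
import cv2, numpy as np
a=cv2.imread("pics/top0.png")[180:290,245:385]; b=cv2.imread("pics/scene0.png")[155:285,280:420]
a=cv2.resize(a,None,fx=2.8,fy=2.8,interpolation=cv2.INTER_CUBIC); b=cv2.resize(b,None,fx=2.8,fy=2.8,interpolation=cv2.INTER_CUBIC)
h=max(a.shape[0],b.shape[0]); o=np.zeros((h,a.shape[1]+b.shape[1],3),np.uint8); o[:a.shape[0],:a.shape[1]]=a;o[:b.shape[0],a.shape[1]:]=b
cv2.imwrite("pics/crop0.png",o)
E
```

```text
(no output)
```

View pics/crop0.png

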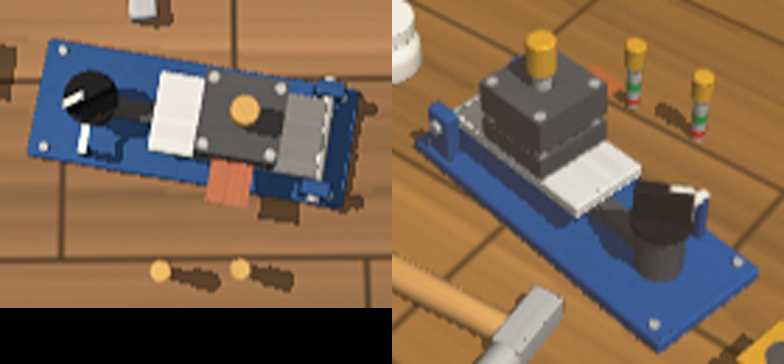

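The crop confirms the choice: the punch in the cutter is larger than the two bench look-alikes. The knob's white pointer, at crop (63,104) to (84,93), is about 50–55° clockwise of the mark.

```bash
cat > h.py <<'E'
from bench import *
import cv2, numpy as np
def unproj(px,z,cam):
    m=camera_model(cam);K,T=np.array(m["camera_matrix"]),np.array(m["T"])
    d=(np.linalg.inv(K)@np.c_[px,np.ones(len(px))].T).T@T[:3,:3].T
    return T[:3,3]+d*((z-T[2,3])/d[:,2])[:,None]
def pix(mask,x0,x1,y0,y1):
    ys,xs=np.nonzero(mask[y0:y1,x0:x1]); return np.c_[xs+x0,ys+y0].astype(float)
E
python3 - <<'E'
from h import *
im=cv2.imread("pics/top0.png"); hsv=cv2.cvtColor(im,cv2.COLOR_BGR2HSV)
blk=im.max(2)<45; p=pix(blk,262,292,200,228); q=unproj(p,.09,"top"); print("black",len(p),q.mean(0),(q.max(0)+q.min(0))/2)
w=(im.min(2)>130); p=pix(w,262,292,200,222); q=unproj(p,.097,"top"); c=q.mean(0); u,s,v=np.linalg.svd(q-c); print("pointer",len(p),p.mean(0),c,np.degrees(np.arctan2(v[0,1],v[0,0])))
p=pix(w,262,292,223,240);print("mark",len(p),unproj(p,.09,"top").mean(0))
y=(hsv[...,1]>120)&(hsv[...,2]>150)&(hsv[...,0]>12)&(hsv[...,0]<30); p=pix(y,322,345,208,230); q=unproj(p,.15,"top"); print("head",len(p),q.mean(0))
b=(hsv[...,0]>105)&(hsv[...,0]<122)&(hsv[...,1]>150); p=pix(b,245,385,180,290); print(cv2.minAreaRect(unproj(p,.014,"top")[:,:2].astype(np.float32)))
E
```

```text
black 258 [0.53387659 0.12351066 0.09      ] [0.53346333 0.12467619 0.09      ]
pointer 21 [270.38095238 215.0952381 ] [0.5322724  0.14063282 0.097     ] 121.5549836171685
mark 34 [0.50017148 0.13133387 0.09      ]
head 87 [ 0.51533924 -0.00264062  0.15      ]
((0.5235297679901123, 0.039780132472515106), (0.2865356206893921, 0.11034729331731796), 79.98676300048828)
```

Request:
{"fn": "servo_tool", "kwargs": {"plan": [{"gripper": 4.5,"translation": [1.9,3.9,0],"twist": 5.5},{"gripper": 4.5,"translation": [1.9,3.9,0],"twist": 5.5},{"gripper": 4.5,"translation": [1.9,3.9,0],"twist": 5.5},{"gripper": 4.5,"translation": [1.9,3.9,0],"twist": 5.5},{"gripper": 4.5,"translation": [1.9,3.9,0],"twist": 5.5},{"gripper": 4.5,"translation": [1.9,3.9,0],"twist": 5.5},{"gripper": 4.5,"translation": [1.9,3.9,0],"twist": 5.5},{"gripper": 4.5,"translation": [1.9,3.9,0],"twist": 5.5}], "grip_force": 40}}

```text
clock: 1.7
ee_pos: [0.3867, -0.1841, 0.2506]
ee_rot: [0.001, 0.822, 0.569, 0.0]
force: [0.7, -0.6, 0.3]
grip_width: 0.526
grip_force: 0.0
```

Request:
{"fn": "servo_tool", "kwargs": {"plan": [{"gripper": 4.5,"translation": [1.9,3.9,0],"twist": 6.35},{"gripper": 4.5,"translation": [1.9,3.9,0],"twist": 6.35},{"gripper": 4.5,"translation": [1.9,3.9,0],"twist": 6.35},{"gripper": 4.5,"translation": [1.9,3.9,0],"twist": 6.35},{"gripper": 4.5,"translation": [1.9,3.9,0],"twist": 6.35},{"gripper": 4.5,"translation": [1.9,3.9,0],"twist": 6.35},{"gripper": 4.5,"translation": [1.9,3.9,0],"twist": 6.35},{"gripper": 4.5,"translation": [1.9,3.9,0],"twist": 6.35}]}}

```text
clock: 2.5
ee_pos: [0.539, 0.1276, 0.2504]
ee_rot: [0.0, 0.498, 0.867, 0.0]
force: [0.2, -1.4, 1.6]
grip_width: 0.526
grip_force: 0.0
```

Request:
{"fn": "servo_tool", "kwargs": {"plan": [{"gripper": 4.5,"translation": [0,0,0],"twist": 0},{"gripper": 4.5,"translation": [0,0,0],"twist": 0},{"gripper": 4.5,"translation": [0,0,-3],"twist": 0},{"gripper": 4.5,"translation": [0,0,-3],"twist": 0}]}}

```text
clock: 2.9
ee_pos: [0.5391, 0.1242, 0.1907]
ee_rot: [0.002, 0.502, 0.865, 0.0]
force: [-0.1, 0.6, -1.4]
grip_width: 0.526
grip_force: 0.0
```

Request:
{"fn": "servo_tool", "kwargs": {"plan": [{"gripper": 4.5,"translation": [0,0.35,-2.5],"twist": 0},{"gripper": 4.5,"translation": [0,0,-2],"twist": 0},{"gripper": 4.5,"translation": [0,0,-1],"twist": 0},{"gripper": 4.5,"translation": [0,0,0],"twist": 0}]}}

```text
clock: 3.3
ee_pos: [0.5373, 0.1275, 0.1341]
ee_rot: [-0.001, 0.501, 0.865, -0.002]
force: [0.2, 0.1, -0.4]
grip_width: 0.526
grip_force: 0.0
```

```bash
python3 - <<'E'
from h import *
s=observe(); print(s["ee_pos"],s["force"],s["joints"])
a=capture("top")[180:290,245:385,::-1]; b=capture("scene")[135:285,300:440,::-1]
a=cv2.resize(a,None,fx=2.8,fy=2.8,interpolation=2); b=cv2.resize(b,None,fx=2.8,fy=2.8,interpolation=2)
o=np.zeros((b.shape[0],a.shape[1]+b.shape[1],3),np.uint8); o[:a.shape[0],:a.shape[1]]=a;o[:,a.shape[1]:]=b
cv2.imwrite("pics/crop1.png",o)
E
```

```text
[0.53730716 0.12752143 0.13410261] [ 0.24906565  0.07662929 -0.41611481] [ 0.18939988  0.48510427 -0.62584124  1.65320331  0.31126597  1.10811357
 -0.00211903]
```

View pics/crop1.png

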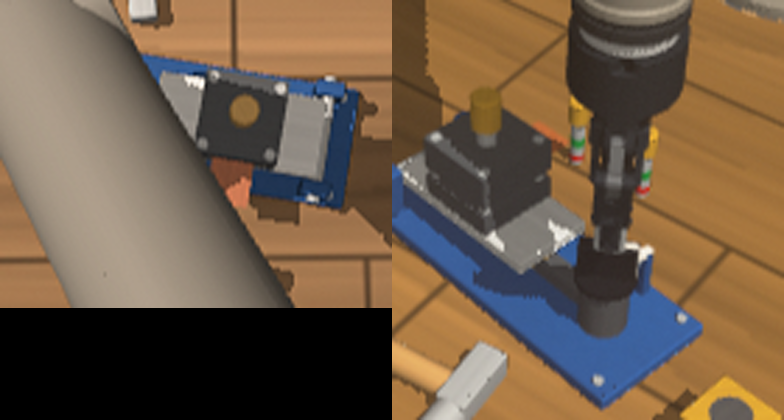

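The top view is blocked by the forearm. In the scene crop the fingers at (610,215) stand over the knob bar at (608,265), lined up along it. I'll go down and grip.

Request:
{"fn": "servo_tool", "kwargs": {"plan": [{"gripper": 4.5,"translation": [0.1,0.05,-1.5],"twist": 0},{"gripper": 4.5,"translation": [0,0,-1.5],"twist": 0},{"gripper": 4.5,"translation": [0,0,-1.0],"twist": 0},{"gripper": 4.5,"translation": [0,0,-0.4],"twist": 0},{"gripper": 4.5,"translation": [0,0,0],"twist": 0}]}}

```text
clock: 3.9
ee_pos: [0.5389, 0.1303, 0.0907]
ee_rot: [-0.0, 0.5, 0.866, -0.0]
force: [0.3, -0.6, -0.2]
grip_width: 0.526
grip_force: 0.0
```

Request:
{"fn": "servo_tool", "kwargs": {"plan": [{"gripper": 2.5,"translation": [0,0,0],"twist": 0},{"gripper": 1.5,"translation": [0,0,0],"twist": 0},{"gripper": 0.8,"translation": [0,0,0],"twist": 0},{"gripper": 0.8,"translation": [0,0,0],"twist": 0},{"gripper": 0.8,"translation": [0,0,0],"twist": 0},{"gripper": 0.8,"translation": [0,0,0],"twist": 0}], "grip_force": 40}}

```text
clock: 4.5
ee_pos: [0.5384, 0.1297, 0.092]
ee_rot: [-0.0, 0.5, 0.866, -0.001]
force: [-3.4, -2.3, 4.7]
grip_width: 0.131
grip_force: 40.8
```

Request:
{"fn": "servo_tool", "kwargs": {"plan": [{"gripper": 0.8,"translation": [0,0,0],"twist": 5},{"gripper": 0.8,"translation": [0,0,0],"twist": 5},{"gripper": 0.8,"translation": [0,0,0],"twist": 5},{"gripper": 0.8,"translation": [0,0,0],"twist": 5},{"gripper": 0.8,"translation": [0,0,0],"twist": 5},{"gripper": 0.8,"translation": [0,0,0],"twist": 0}]}}

```text
clock: 5.1
ee_pos: [0.5378, 0.1291, 0.092]
ee_rot: [-0.001, 0.3, 0.954, -0.002]
force: [-5.5, -3.7, 7.3]
grip_width: 0.134
grip_force: 41.0
```

Request:
{"fn": "servo_tool", "kwargs": {"plan": [{"gripper": 0.8,"translation": [0,0,0],"twist": 5},{"gripper": 0.8,"translation": [0,0,0],"twist": 5},{"gripper": 0.8,"translation": [0,0,0],"twist": 5},{"gripper": 0.8,"translation": [0,0,0],"twist": 5},{"gripper": 0.8,"translation": [0,0,0],"twist": 5},{"gripper": 0.8,"translation": [0,0,0],"twist": 0},{"gripper": 0.8,"translation": [0,0,0],"twist": 0}]}}

```text
clock: 5.8
ee_pos: [0.5375, 0.1284, 0.092]
ee_rot: [-0.002, 0.087, 0.996, -0.002]
force: [-6.3, -4.5, 9.4]
grip_width: 0.133
grip_force: 41.3
```

Request:
{"fn": "servo_tool", "kwargs": {"plan": [{"gripper": 3,"translation": [0,0,0],"twist": 0},{"gripper": 3.5,"translation": [0,0,0],"twist": 0},{"gripper": 3.5,"translation": [0,0,0],"twist": 0},{"gripper": 3.5,"translation": [0,0,2],"twist": 0},{"gripper": 3.5,"translation": [0,0,3],"twist": 0},{"gripper": 4.5,"translation": [0,0,4],"twist": 0},{"gripper": 4.5,"translation": [0,0,4],"twist": 0},{"gripper": 4.5,"translation": [0,0,0],"twist": 0}]}}

```text
clock: 6.6
ee_pos: [0.5427, 0.133, 0.2275]
ee_rot: [0.006, 0.087, 0.996, 0.003]
force: [-1.0, 0.6, 0.4]
grip_width: 0.53
grip_force: 0.0
```

Request:
{"fn": "servo_tool", "kwargs": {"plan": [{"gripper": 4.5,"translation": [0,0,2],"twist": -8},{"gripper": 4.5,"translation": [-4,-4,2],"twist": -8},{"gripper": 4.5,"translation": [-4,-4,0],"twist": -8},{"gripper": 4.5,"translation": [-4,-4,0],"twist": -8},{"gripper": 4.5,"translation": [-4,-4,0],"twist": -8},{"gripper": 4.5,"translation": [0,-4,0],"twist": -8},{"gripper": 4.5,"translation": [0,-4,0],"twist": -8},{"gripper": 4.5,"translation": [0,0,0],"twist": 0}]}}

```text
clock: 7.4
ee_pos: [0.3988, -0.0957, 0.2574]
ee_rot: [0.001, 0.55, 0.835, -0.001]
force: [-0.1, 0.4, 1.4]
grip_width: 0.53
grip_force: 0.0
```

```bash
python3 - <<'E'
from h import *
s=observe(); print(s["clock"],s["ee_pos"],s["force"],s["joints"])
A=capture("top"); B=capture("scene")
cv2.imwrite("pics/top2.png",A[:,:,::-1])
for c in ["scene","top"]:
    for l in ["knob_grip","bore_mouth","punch_head"]:
        print(c,l,[(np.round(d["xyz"],3).tolist(),round(d["confidence"],2)) for d in mark_of(l,c)])
a=A[170:290,245:385,::-1]; b=B[145:285,280:420,::-1]
a=cv2.resize(a,None,fx=2.8,fy=2.8,interpolation=2); b=cv2.resize(b,None,fx=2.8,fy=2.8,interpolation=2)
o=np.zeros((b.shape[0],a.shape[1]+b.shape[1],3),np.uint8); o[:a.shape[0],:a.shape[1]]=a;o[:,a.shape[1]:]=b
cv2.imwrite("pics/crop2.png",o)
E
```

```text
7.4 [ 0.39881878 -0.0957404   0.25740134] [-0.13303467  0.40752667  1.42916575] [ 0.84074019  0.04847563 -0.66818649  1.82168202  0.03478056  1.28182701
  0.56919346]
scene knob_grip [([0.542, 0.127, 0.084], 0.95)]
scene bore_mouth [([0.515, 0.001, 0.109], 0.85)]
scene punch_head [([0.391, -0.005, 0.06], 0.61), ([0.516, 0.0, 0.141], 0.56)]
top knob_grip [([0.542, 0.128, 0.086], 0.6)]
top bore_mouth [([0.516, 0.003, 0.112], 0.9), ([0.669, -0.008, -0.002], 0.23)]
top punch_head [([0.514, -0.003, 0.137], 0.63), ([0.389, 0.073, 0.061], 0.43), ([0.394, -0.002, 0.06], 0.41)]
```

View pics/crop2.png

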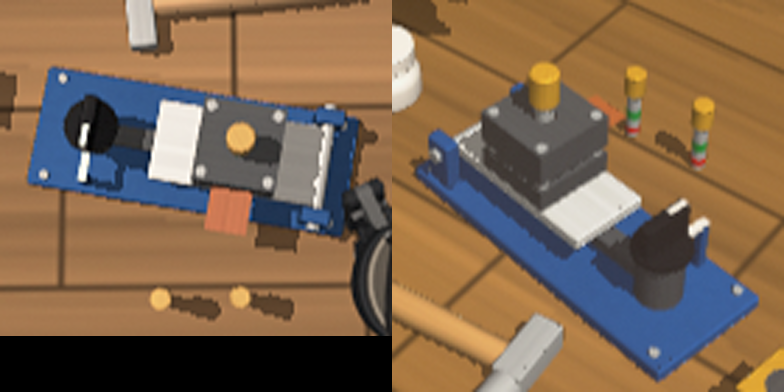

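The pointer, at crop (85,133), now lines up with the white mark at (83,165), and the platform looks level. Next I'll measure the knob angle and the head centre.

```bash
python3 - <<'E'
from h import *
im=cv2.imread("pics/top2.png")
w=(im.min(2)>130); p=pix(w,262,292,200,226); q=unproj(p,.097,"top"); c=q.mean(0); u,s,v=np.linalg.svd(q-c); print("pointer",len(p),p.mean(0),c,np.degrees(np.arctan2(v[0,1],v[0,0])))
B=capture("scene")[:,:,::-1]; B=np.ascontiguousarray(B)
for cam,I,x0,x1,y0,y1 in [("top",im,322,345,206,230),("scene",B,322,345,160,195)]:
    hsv=cv2.cvtColor(I,cv2.COLOR_BGR2HSV)
    y=(hsv[...,1]>120)&(hsv[...,2]>90)&(hsv[...,0]>10)&(hsv[...,0]<32); p=pix(y,x0,x1,y0,y1)
    # compare with model silhouette of head cylinder, fit x,y
    m=camera_model(cam);K,T=np.array(m["camera_matrix"]),np.array(m["T"]);Ti=np.linalg.inv(T)
    a=np.linspace(0,6.283,60); cyl=np.array([[.012*np.cos(t),.012*np.sin(t),z] for t in a for z in (.122,.152)])
    def sil(xy):
        P=(cyl+[*xy,0])@Ti[:3,:3].T+Ti[:3,3]; P=P@K.T; P=P[:,:2]/P[:,2:]
        h=cv2.convexHull(P.astype(np.float32)); M=cv2.moments(h); return np.array([M["m10"],M["m01"]])/M["m00"],M["m00"]
    from scipy.optimize import fsolve
    r=fsolve(lambda x:sil(x)[0]-p.mean(0),[.516,-.002]); print(cam,len(p),sil(r)[1],p.min(0),p.max(0),r)
E
```

```text
pointer 24 [274.625 219.25 ] [0.52235686 0.13054156 0.097     ] 179.6761000230647
top 96 107.85958416690119 [326. 206.] [344. 224.] [ 5.17064211e-01 -1.38256428e-04]
scene 439 188.05182794784196 [322. 160.] [344. 183.] [ 0.516 -0.002]<stdin>:15: RuntimeWarning: The iteration is not making good progress, as measured by the 
 improvement from the last ten iterations.
```

Request:
{"fn": "servo_tool", "kwargs": {"plan": [{"gripper": 4.5,"translation": [3,2.4,0],"twist": 0},{"gripper": 4.5,"translation": [3,2.4,0],"twist": 0},{"gripper": 4.5,"translation": [3,2.4,0],"twist": 0},{"gripper": 4.5,"translation": [2.7,2.3,0],"twist": 0},{"gripper": 4.5,"translation": [0,0,-2],"twist": 0},{"gripper": 4.5,"translation": [0,0,-2],"twist": 0},{"gripper": 4.5,"translation": [0,0,0],"twist": 0},{"gripper": 4.5,"translation": [0,0,0],"twist": 0}]}}

```text
clock: 8.65
ee_pos: [0.5167, 0.0061, 0.2181]
ee_rot: [-0.0, 0.544, 0.839, -0.0]
force: [-0.1, -0.6, 0.1]
grip_width: 0.529
grip_force: 0.0
```

```bash
python3 - <<'E'
from h import *
s=observe(); print(s["clock"],s["ee_pos"],s["ee_rot"],s["force"])
B=capture("scene"); b=B[120:220,270:410,::-1]
cv2.imwrite("pics/crop3.png",cv2.resize(b,None,fx=5,fy=5,interpolation=2))
E
```

```text
8.65 [0.51671473 0.0061271  0.21806589] [-2.49484334e-04  5.44450658e-01  8.38792832e-01 -5.79936982e-05] [-0.05561942 -0.64587126  0.14610629]
```

View pics/crop3.png

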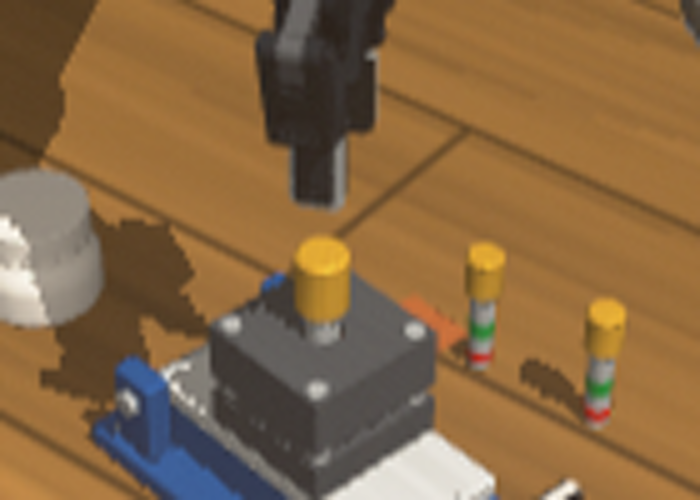

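The fingers at crop (318,150) sit above the brass head at (322,280), about 5 mm off in +y, which agrees with the measured pose. I'll shift −y, then descend in two stages and check the position before closing.

Request:
{"fn": "servo_tool", "kwargs": {"plan": [{"gripper": 4.5,"translation": [0,-0.7,0],"twist": 0},{"gripper": 4.5,"translation": [0,0,-1.5],"twist": 0},{"gripper": 4.5,"translation": [0,0,-1.5],"twist": 0},{"gripper": 4.5,"translation": [0,0,0],"twist": 0},{"gripper": 4.5,"translation": [0,0,0],"twist": 0}]}}

```text
clock: 9.2
ee_pos: [0.5172, -0.0016, 0.1888]
ee_rot: [0.001, 0.545, 0.838, 0.0]
force: [0.0, 0.8, 1.3]
grip_width: 0.527
grip_force: 0.0
```

Request:
{"fn": "servo_tool", "kwargs": {"plan": [{"gripper": 4.5,"translation": [-0.1,0.05,-1.5],"twist": 0},{"gripper": 4.5,"translation": [0,0,-1.5],"twist": 0},{"gripper": 4.5,"translation": [0,0,-1.2],"twist": 0},{"gripper": 4.5,"translation": [0,0,-0.8],"twist": 0},{"gripper": 4.5,"translation": [0,0,0],"twist": 0},{"gripper": 4.5,"translation": [0,0,0],"twist": 0},{"gripper": 4.5,"translation": [0,0,0],"twist": 0}]}}

```text
clock: 9.9
ee_pos: [0.5165, -0.0004, 0.1387]
ee_rot: [0.001, 0.545, 0.839, 0.0]
force: [-0.1, -0.4, -1.1]
grip_width: 0.532
grip_force: 0.0
```

Request:
{"fn": "servo_tool", "kwargs": {"plan": [{"gripper": 3.4,"translation": [0,0,0],"twist": 0},{"gripper": 3.0,"translation": [0,0,0],"twist": 0},{"gripper": 2.7,"translation": [0,0,0],"twist": 0},{"gripper": 2.6,"translation": [0,0,0],"twist": 0},{"gripper": 2.5,"translation": [0,0,0],"twist": 0}], "grip_force": 20}}

```text
clock: 10.4
ee_pos: [0.5158, -0.0006, 0.138]
ee_rot: [0.0, 0.545, 0.839, 0.0]
force: [-0.5, 0.1, -0.2]
grip_width: 0.292
grip_force: 0.2
```

Request:
{"fn": "servo_tool", "kwargs": {"plan": [{"gripper": 2.4,"translation": [0,0,0],"twist": 0},{"gripper": 2.3,"translation": [0,0,0],"twist": 0},{"gripper": 2.1,"translation": [0,0,0],"twist": 0},{"gripper": 2.1,"translation": [0,0,0],"twist": 0},{"gripper": 2.1,"translation": [0,0,0],"twist": 0}]}}

```text
clock: 10.9
ee_pos: [0.516, -0.0005, 0.1381]
ee_rot: [0.0, 0.545, 0.839, 0.0]
force: [-0.1, -0.4, 0.5]
grip_width: 0.276
grip_force: 19.6
```

Request:
{"fn": "servo_tool", "kwargs": {"plan": [{"gripper": 2.1,"translation": [0,0,0.15],"twist": 0},{"gripper": 2.1,"translation": [0,0,0.15],"twist": 0},{"gripper": 2.1,"translation": [0,0,0.2],"twist": 0},{"gripper": 2.1,"translation": [0,0,0.2],"twist": 0},{"gripper": 2.1,"translation": [0,0,0],"twist": 0}]}}

```text
clock: 11.4
ee_pos: [0.5157, -0.0007, 0.1451]
ee_rot: [-0.0, 0.545, 0.839, -0.0]
force: [-0.1, -0.2, -1.3]
grip_width: 0.273
grip_force: 19.9
```

Request:
{"fn": "servo_tool", "kwargs": {"plan": [{"gripper": 2.1,"translation": [0,0,0.3],"twist": 0},{"gripper": 2.1,"translation": [0,0,0.3],"twist": 0},{"gripper": 2.1,"translation": [0,0,0.3],"twist": 0},{"gripper": 2.1,"translation": [0,0,0.3],"twist": 0},{"gripper": 2.1,"translation": [0,0,0.3],"twist": 0},{"gripper": 2.1,"translation": [0,0,0.3],"twist": 0},{"gripper": 2.1,"translation": [0,0,0.2],"twist": 0},{"gripper": 2.1,"translation": [0,0,0],"twist": 0}]}}

```text
clock: 12.2
ee_pos: [0.516, -0.0005, 0.1654]
ee_rot: [0.0, 0.545, 0.839, 0.0]
force: [0.5, -0.3, -2.8]
grip_width: 0.277
grip_force: 19.9
```

```bash
python3 - <<'E'
from h import *
s=observe(); print(s["clock"],s["ee_pos"],s["ee_rot"],s["force"],s["grip_force"])
B=capture("scene"); b=B[110:250,270:420,::-1]
cv2.imwrite("pics/crop4.png",cv2.resize(b,None,fx=4,fy=4,interpolation=2))
E
```

```text
12.2 [ 5.16041431e-01 -4.85735637e-04  1.65356420e-01] [3.16700035e-04 5.44604980e-01 8.38692601e-01 1.90667192e-04] [ 0.49185531 -0.27385277 -2.84037348] 19.86837358628236
```

View pics/crop4.png

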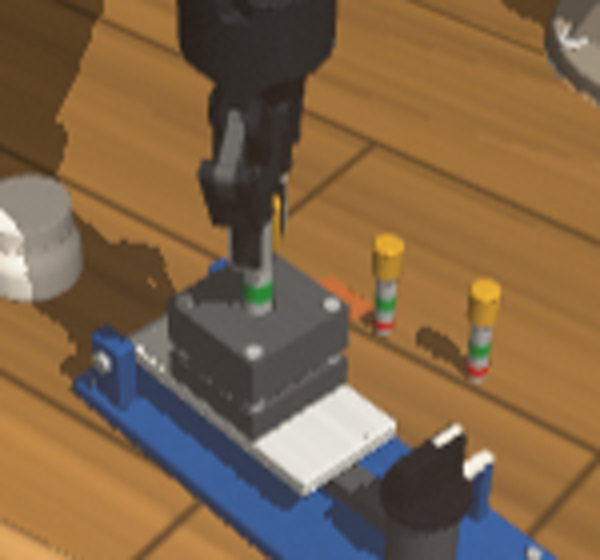

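The green band at crop (258,292) shows whole, with a sliver of grey shaft below it and no red. The pointer still meets the mark. I'll hold still to settle, then hand in.

Request:
{"fn": "servo_tool", "kwargs": {"plan": [{"gripper": 2.1,"translation": [0,0,0],"twist": 0},{"gripper": 2.1,"translation": [0,0,0],"twist": 0},{"gripper": 2.1,"translation": [0,0,0],"twist": 0},{"gripper": 2.1,"translation": [0,0,0],"twist": 0},{"gripper": 2.1,"translation": [0,0,0],"twist": 0},{"gripper": 2.1,"translation": [0,0,0],"twist": 0},{"gripper": 2.1,"translation": [0,0,0],"twist": 0},{"gripper": 2.1,"translation": [0,0,0],"twist": 0}]}}

```text
clock: 13.05
ee_pos: [0.5158, -0.0006, 0.165]
ee_rot: [0.0, 0.545, 0.839, 0.0]
force: [0.7, 0.7, -2.8]
grip_width: 0.273
grip_force: 19.9
```

```bash
python3 -c "
from bench import *
s=observe(); print(s['clock'],s['ee_pos'],s['force'],s['grip_force'])
print(sign_off())"
```

```text
13.05 [ 0.51579887 -0.00057238  0.16497486] [ 0.67584773  0.65292802 -2.79243591] 19.863372892939424
the job is handed in; nothing more can be done
None
```

I handed the job in at about 13 s of the 54 s allowed: the knob is turned back to its mark, and the punch is held still about 27 mm up with the whole green band showing and no red; `sign_off()` returned no verdict.

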